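# Unstack the calibration weights into their dishes

## Task

The balance check is finished: take the stack of four steel weights off the balance pan and put each weight away in its own wooden dish, matched by size (largest weight in the largest dish, and so on down to the smallest in the smallest). Every weight must end up lying flat and free on the floor of its dish; set them down gently, never dropping one or letting it topple.

Things in the scene. Friction and masses are not known exactly. Their poses are not given: they have to be found in the camera images.
- balance: White laboratory balance (fixed, 260 deep x 190 wide x 74 mm high), display towards the robot, turned up to 0.25 rad. Origin: centre of its underside on the worktop, x away from the display. The square pan is its top, 74 mm above the origin, centred 40 mm along its +x; the weights are stacked there.
- weight_w1: The largest of four plain steel disc weights (loose): an upright cylinder 62 mm in diameter and 24 mm high, about 0.57 kg give or take a fifth, with a fine groove round its side; at the start at the bottom of the stack, on the balance pan. Origin: centre of its underside; z is its axis, up.
- weight_w2: The second largest of four plain steel disc weights (loose): an upright cylinder 50 mm in diameter and 24 mm high, about 0.37 kg give or take a fifth, with a fine groove round its side; at the start standing on the largest weight in the stack. Origin: centre of its underside; z is its axis, up.
- weight_w3: The second smallest of four plain steel disc weights (loose): an upright cylinder 38 mm in diameter and 24 mm high, about 0.21 kg give or take a fifth, with a fine groove round its side; at the start standing on the second largest weight in the stack. Origin: centre of its underside; z is its axis, up.
- weight_w4: The smallest of four plain steel disc weights (loose): an upright cylinder 26 mm in diameter and 24 mm high, about 0.1 kg give or take a fifth, with a fine groove round its side; at the start standing on the second smallest weight in the stack, on top of all. Origin: centre of its underside; z is its axis, up.
- dish_w1: Shallow round wooden dish (fixed) with a grey lining, the largest of four, for the largest weight: recess 78 mm across, outside 88 mm, its floor 3 mm above the worktop and its rim 7 mm above the worktop. Origin: centre of its underside on the worktop; z up. Stands empty on the bench to the left or right of the balance.
- dish_w2: Shallow round wooden dish (fixed) with a grey lining, the second largest of four, for the second largest weight: recess 66 mm across, outside 76 mm, its floor 3 mm above the worktop and its rim 7 mm above the worktop. Origin: centre of its underside on the worktop; z up. Stands empty on the bench to the left or right of the balance.
- dish_w3: Shallow round wooden dish (fixed) with a grey lining, the second smallest of four, for the second smallest weight: recess 54 mm across, outside 64 mm, its floor 3 mm above the worktop and its rim 7 mm above the worktop. Origin: centre of its underside on the worktop; z up. Stands empty on the bench to the left or right of the balance.
- dish_w4: Shallow round wooden dish (fixed) with a grey lining, the smallest of four, for the smallest weight: recess 42 mm across, outside 52 mm, its floor 3 mm above the worktop and its rim 7 mm above the worktop. Origin: centre of its underside on the worktop; z up. Stands empty on the bench to the left or right of the balance.

How it is judged:
By the outcome, as a careful person would: the job done as asked, in the order asked, and still so for the second after the job is handed in, with the robot touching nothing.
It also fails if it takes over 109 s, if anything falls off the work surface, if the arm or the gripper's body presses on something with over 40 N, if the wrist force passes 120 N, or if a joint passes its speed limit or range.

## Robot

A 6-joint arm with a two-finger parallel gripper is mounted at the origin on a cart in front of the work surface, level with it; the furniture and walls round the work are solid. World frame = base frame: x ahead of the robot, y to its left, z up, the work surface at z = 0. Lengths are in m, angles in rad, forces in N, time in s.
With the tool pointing down it reaches from about 0.375 to 0.9 m from the base axis. Payload 3.1 kg.
Tool frame: the origin (TCP) lies midway between the tips of the shut fingers; the grasp point (between the pads) lies 19 mm behind it; z points along the fingers, y is the line along which they close (so a half turn about z gives the same grasp; the last joint's range is limited). The gripper opens to 85 mm and grips with 20 to 120 N. Pads are 22 mm wide; open, the fingers measure 114 mm over their backs; the gripper's body (76 mm by 85 mm) begins 54 mm behind the grasp point. The pads swing forward as they close: fully open they stand 13 mm farther back than shut.
Start: joints at [-1.482, 0.527, 1.433, -0, 1.181, -0.178], TCP at [0.165, -0.603, 0.231] pointing down, gripper open.
Joint ranges: [-3.08, 3.08], [-0.75, 2.2], [0.22, 2.44], [-1.43, 4.57], [0, 2.65], [-2.85, 2.85]. Speed limits (rad/s): [2.79, 2.79, 3.14, 3.14, 3.14, 3.14].

## Interface

Orientations are given as a unit quaternion [x, y, z, w].
In Python, from station import manip gives the robot as it stands.
- The arm moves only by the tool step_arm, never from a script. Its argument "targets" is text: rows parted by semicolons, each of 4 numbers parted by spaces: the shift along the tool's x, y, z in mm, then the turn about the tool's z in degrees. A call has 1 to 12 rows; each row is the pose to reach, as a shift and turn from the pose commanded when the call began, along the tool's axes at that moment; what a row does not reach only later rows make up. A row lasts 1/10 s, in which the tool goes at most 50 mm and 8.59 degrees, less where a joint would pass 70% of its speed; a pose out of reach is approached as far as the arm can. A call with a gripper value outside its range is refused whole. "gripper" is the closure, from 0 (fully open) to 1 (shut), set as the call begins (left out, the last holds). The fingers move at their own pace and stop on an object; "squeeze" is the grip in N (left out, the last holds). Time passes only in rows, so rows that repeat a pose let the fingers close. It gives the time, the measured TCP pose, the force, the opening and the grip force at its end, in the units of the state.
- manip.sense(): the state, without advancing time (a new reading comes with each control period).
- manip.snapshot(name): name is "scene" or "top" or "wrist"; returns the picture (400x640x3 uint8, red, green, blue); there is no depth.
- manip.get_calibration(name): a dict with "fov_y" (degrees; the focal length in pixels is half the picture's height over the tangent of half this angle, whatever the lens; pixels are square), "cx", "cy" (the principal point, pixels), "extrinsics" (4x4, takes a point from camera to world coordinates); the wrist camera has in their place "tool_from_camera" (4x4, takes a point from camera to tool coordinates, whose origin is the TCP and whose axes are the flange's). Camera axes: x right, y down, z forward; pixel columns grow to the right and rows downward; lengths in m; the calibration is good to about 2 mm. A picture is of the moment at which its call begins: read the wrist's pose just before it. get_calibration takes no time and is no camera call.
- manip.sign_off(): hands the job in; it is judged then, once.
Trained networks look in the newest picture that a camera, given by its name, has taken for a name from the list of things; names that differ only in an ending like _2 or _b are one class to them, and where a whole thing is asked for, a point or a joint stands for the part that bears it (a point fixed in the world has none). Each returns a list of dicts, best first, with "p" (0 to 1); they miss things now and then, are a little off and sometimes report something else, mostly with a low value. They report only what shows in the picture. A call takes as long as a camera call.
- manip.recognise(camera, query): "position" ([column, row] in pixels, amid what is visible of it).
- manip.masks_of(camera, query): "pixels" (400x640 bool, what is visible of it) and "position" ([column, row] in pixels, amid what is visible of it).
- manip.mark_of(camera, query): "position" ([column, row] in pixels: a listed point, or the origin of a listed thing).
The state is a dict: "t": time; "q": joint angles; "qd": joint speeds; "tau": joint torques, N m; "tcp_pos": TCP position; "tool_rot": TCP orientation; "force": force on the tool from outside, world axes, zero at the start; "ft_torque": the same for the moment, N m; "finger_gap": opening from 0.0 (shut) to 1.0 (fully open); "gripper_force": force on a finger pad.
Only numpy, scipy, OpenCV 4.12 (cv2) and the standard library are available. Lean on these libraries where they do the work, as an engineer would, in place of code of your own. Each camera call takes 0.05 s, during which the arm holds its last target. There are 200 camera calls.

## Working session

There is one attempt and no reset: what is moved stays moved. The work goes in short steps, Python scripts to look and compute and a tool call to move; the robot and the scene stay as the last step left them, time stands still between calls to the robot, and variables do not carry over. Pictures are saved under pics/ and viewed, at most 15 in all, crops included, and the job is handed in when it is done.

Besides the shell and the picture viewer there is one more tool, called by a JSON object that holds its "name" and its "arguments". step_arm: Moves the arm, as the interface text tells. Its arguments: {"type":"object","properties":{"targets":{"type":"string"},"gripper":{"type":"number"},"squeeze":{"type":"number"}},"required":["targets"]}

```bash
mkdir -p pics; ls
cat > h.py <<'E'
import numpy as np, cv2
from station import manip
from scipy.spatial.transform import Rotation as R
def ext(c,s=None):
    k=manip.get_calibration(c)
    if c!='wrist': T=np.array(k['extrinsics'])
    else:
        P=np.eye(4);P[:3,:3]=R.from_quat(s['tool_rot']).as_matrix();P[:3,3]=s['tcp_pos']
        T=P@np.array(k['tool_from_camera'])
    return k,T
def ray(c,px,z,s=None):
    k,T=ext(c,s);f=200/np.tan(np.radians(k['fov_y'])/2)
    d=T[:3,:3]@np.array([(px[0]-k['cx'])/f,(px[1]-k['cy'])/f,1]);o=T[:3,3]
    return o+d*(z-o[2])/d[2]
def snap(c,n):
    im=manip.snapshot(c);cv2.imwrite('pics/'+n+'.png',im[:,:,::-1]);return im
def totool(p,s):
    return R.from_quat(s['tool_rot']).inv().apply(np.array(p)-s['tcp_pos'])*1000
E
python3 - <<'E'
from h import *
np.set_printoptions(precision=4,suppress=True)
s=manip.sense();print(s['tcp_pos'],R.from_quat(s['tool_rot']).as_matrix(),s['t'])
for c in ('top','scene'):
    snap(c,c+'1');k,T=ext(c);print(c,k['fov_y'],T)
    for n in ['dish_w1','dish_w2','dish_w3','dish_w4','balance','weight_w1','weight_w2','weight_w3','weight_w4']:
        z=.003 if n[0]=='d' else 0 if n[0]=='b' else .074+.024*(int(n[-1])-1)
        print(n,[(np.round(m['p'],2),np.round(m['position']),ray(c,m['position'],z)[:2]) for m in manip.mark_of(c,n)[:3]])
print(manip.sense()['t'])
E
```

```text
pics
[ 0.1647 -0.6022  0.2303] [[ 0.9646  0.2636 -0.0002]
 [ 0.2636 -0.9646  0.0021]
 [ 0.0004 -0.0021 -1.    ]] 0.0
top 47.382138921372274 [[-0.0107 -0.9805  0.1961  0.276 ]
 [-0.9997  0.0147  0.0185 -0.0102]
 [-0.021  -0.1958 -0.9804  1.2165]
 [ 0.      0.      0.      1.    ]]
dish_w1 [(np.float64(0.7), array([426., 185.]), array([ 0.5591, -0.2884])), (np.float64(0.66), array([203., 180.]), array([0.5808, 0.3204])), (np.float64(0.65), array([424., 238.]), array([ 0.4143, -0.2758]))]
dish_w2 [(np.float64(0.7), array([426., 185.]), array([ 0.5591, -0.2884])), (np.float64(0.66), array([203., 180.]), array([0.5808, 0.3204])), (np.float64(0.65), array([424., 238.]), array([ 0.4143, -0.2758]))]
dish_w3 [(np.float64(0.7), array([426., 185.]), array([ 0.5591, -0.2884])), (np.float64(0.66), array([203., 180.]), array([0.5808, 0.3204])), (np.float64(0.65), array([424., 238.]), array([ 0.4143, -0.2758]))]
dish_w4 [(np.float64(0.7), array([426., 185.]), array([ 0.5591, -0.2884])), (np.float64(0.66), array([203., 180.]), array([0.5808, 0.3204])), (np.float64(0.65), array([424., 238.]), array([
[... 2149 characters left out ...]
(np.float64(0.61), array([280., 202.]), array([ 0.6157, -0.0054]))]
weight_w2 [(np.float64(0.65), array([280., 216.]), array([0.5388, 0.0669])), (np.float64(0.63), array([276., 188.]), array([ 0.6485, -0.0255])), (np.float64(0.61), array([280., 202.]), array([0.5849, 0.0228]))]
weight_w3 [(np.float64(0.65), array([280., 216.]), array([0.5103, 0.0928])), (np.float64(0.63), array([276., 188.]), array([0.6144, 0.0052])), (np.float64(0.61), array([280., 202.]), array([0.554 , 0.0511]))]
weight_w4 [(np.float64(0.65), array([280., 216.]), array([0.4818, 0.1188])), (np.float64(0.63), array([276., 188.]), array([0.5802, 0.0359])), (np.float64(0.61), array([280., 202.]), array([0.5231, 0.0793]))]
1.0
```

View pics/top1.png

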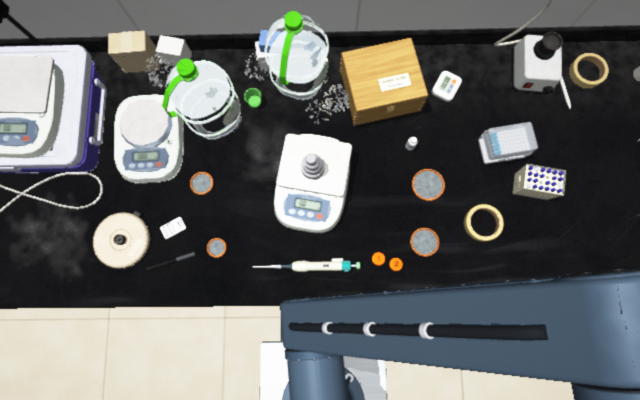

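View pics/scene1.png

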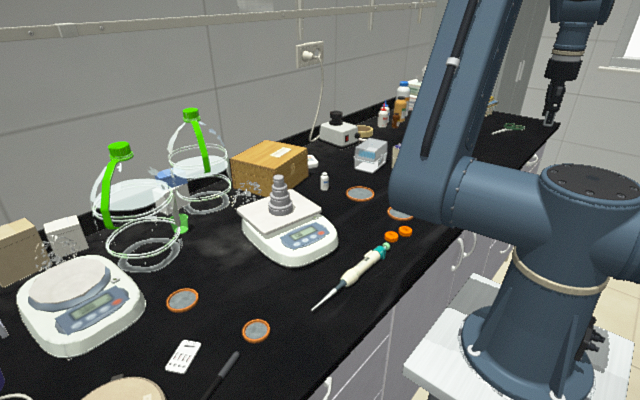

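The dishes on the right are the two larger ones (428,184 and 424,242). Those on the left are the smaller ones (201,183 and 216,247). The stack stands at about (312,165) on the centre balance. Next I fit the dish rims and get the stack position.

Run:
```python
from h import *
np.set_printoptions(precision=4,suppress=True)
im=cv2.imread('pics/top1.png').astype(int);b,g,r=im[...,0],im[...,1],im[...,2]
m=((r-b>50)&(r>110)).astype(np.uint8)
for c in [(428,184),(424,242),(201,183),(216,247)]:
    k=np.zeros_like(m);cv2.circle(k,c,24,1,-1)
    ys,xs=np.nonzero(m&k)
    P=np.array([ray('top',(x,y),.007)[:2] for x,y in zip(xs,ys)])
    A=np.c_[2*P,np.ones(len(P))];s=np.linalg.lstsq(A,(P**2).sum(1),rcond=None)[0]
    print(c,len(P),s[:2],'diam',2000*np.sqrt(s[2]+s[:2]@s[:2]))
# weights: per-disc masks
manip.snapshot('top')
for mm in manip.masks_of('top','weight_w1')[:6]:
    ys,xs=np.nonzero(mm['pixels']);print(mm['p'],xs.min(),xs.max(),ys.min(),ys.max(),len(xs))
print(manip.get_calibration('wrist'))
cv2.imwrite('pics/crop.png',cv2.resize(im[120:240,260:370].astype(np.uint8),None,fx=5,fy=5,interpolation=cv2.INTER_CUBIC))
print(ray('top',(312,160),.17))
```

```text
(428, 184) 234 [ 0.5595 -0.2939] diam 83.16287573229779
(424, 242) 214 [ 0.4037 -0.2754] diam 71.23186605565472
(201, 183) 160 [0.5733 0.3247] diam 59.04469907797224
(216, 247) 134 [0.3957 0.2775] diam 47.46370459930763
0.58 304 322 156 174 121
0.51 301 324 164 178 107
0.5 305 319 156 169 97
0.42 306 317 152 164 125
{'fov_y': 63.9468712234761, 'cx': 317.57209450030655, 'cy': 193.1676238700513, 'tool_from_camera': array([[-0.0006, -0.9448, -0.3277,  0.0853],
       [ 1.    , -0.0002, -0.0011,  0.0004],
       [ 0.001 , -0.3277,  0.9448, -0.1425],
       [ 0.    ,  0.    ,  0.    ,  1.    ]])}
[0.5846 0.0156 0.17  ]
```

View pics/crop.png

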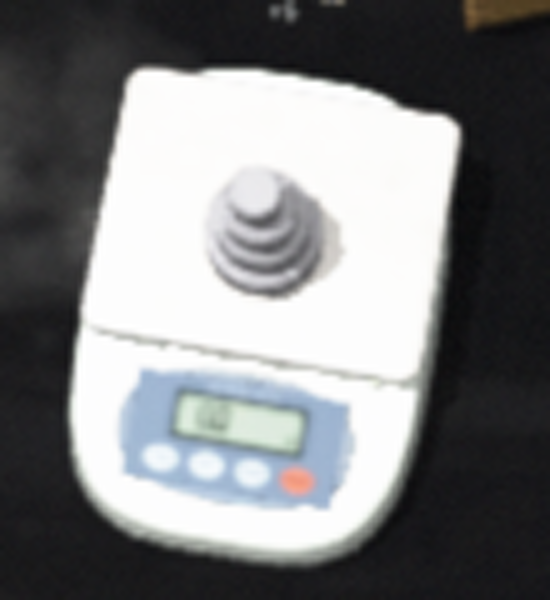

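Rim fits give diameters of 83, 71, 59 and 47 mm, which match the four dishes. The stack top is near (0.587, 0.016). I'm moving above it.

{"name": "step_arm", "arguments": {"targets": "20 -20 -40 0;50 -50 -90 0;85 -75 -90 0;569 -485 -70 0;569 -485 -70 0;569 -485 -70 0;569 -485 -70 0;569 -485 -70 0;569 -485 -70 0;569 -485 -70 0;569 -485 -70 0;569 -485 -70 0", "gripper": 0, "squeeze": 50}}

```text
t: 2.3
tcp_pos: [0.4799, -0.1388, 0.3073]
tool_rot: [0.991, 0.133, 0.0, 0.0]
force: [1.3, -0.5, 0.1]
finger_gap: 0.999
gripper_force: 0.0
```

{"name": "step_arm", "arguments": {"targets": "45 -37 0 0;85 -72 0 0;120 -102 5 0;120 -102 5 0;120 -102 5 0"}}

```text
t: 2.8
tcp_pos: [0.5681, -0.0092, 0.3015]
tool_rot: [0.991, 0.135, -0.0, 0.0]
force: [0.6, -1.5, -0.4]
finger_gap: 1.0
gripper_force: 0.0
```

Run:
```python
from h import *
s=manip.sense();snap('wrist','w1');print(s['tcp_pos'],s['tool_rot'],s['q'],s['qd'],s['t'])
for n in ['weight_w1']:
    for mm in manip.masks_of('wrist',n)[:6]:
        ys,xs=np.nonzero(mm['pixels']);print(mm['p'],xs.min(),xs.max(),ys.min(),ys.max(),len(xs))
```

```text
[ 0.56810909 -0.00917341  0.30147715] [ 9.90890401e-01  1.34670021e-01 -4.41552565e-04  5.77764990e-05] [-2.12551882e-01  3.75857874e-01  1.48971180e+00 -4.27846328e-04
  1.27681391e+00  1.08820767e+00] [-0.05347257 -0.020736    0.02760414 -0.01748709  0.00353648 -0.00957432] 2.8
0.91 270 325 106 149 474
0.84 277 305 131 163 763
0.69 275 314 123 164 571
```

View pics/w1.png

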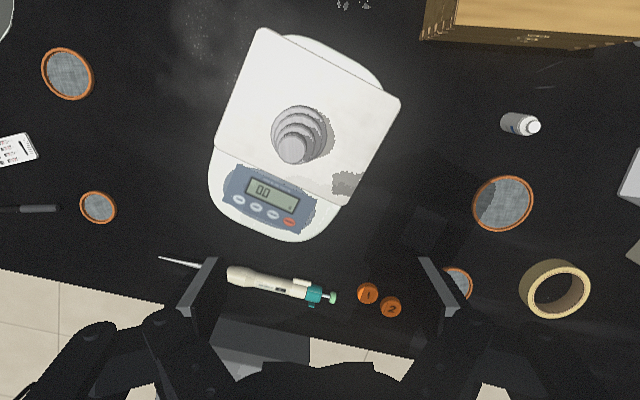

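Run:
```python
from h import *
s=manip.sense();im=cv2.imread('pics/w1.png')
P=ray('wrist',(292,149),.170,s);print(P)
k,T=ext('wrist',s);f=200/np.tan(np.radians(k['fov_y'])/2)
Z=6;o=(250,90);c=cv2.resize(im[90:180,250:350],None,fx=Z,fy=Z,interpolation=cv2.INTER_CUBIC)
for i,(d,z,col) in enumerate([(62,.098,(0,0,255)),(50,.122,(0,255,0)),(38,.146,(255,0,0)),(26,.170,(0,200,255))]):
    a=np.linspace(0,2*np.pi,60);W=np.c_[P[0]+d/2e3*np.cos(a),P[1]+d/2e3*np.sin(a),0*a+z]
    C=(W-T[:3,3])@T[:3,:3];u=C[:,:2]/C[:,2:]*f+[k['cx'],k['cy']]
    cv2.polylines(c,[np.int32((u-o+.5)*Z)],True,col,1)
cv2.imwrite('pics/w1c.png',c)
```

```text
[0.59077884 0.01789156 0.17      ]
```

View pics/w1c.png

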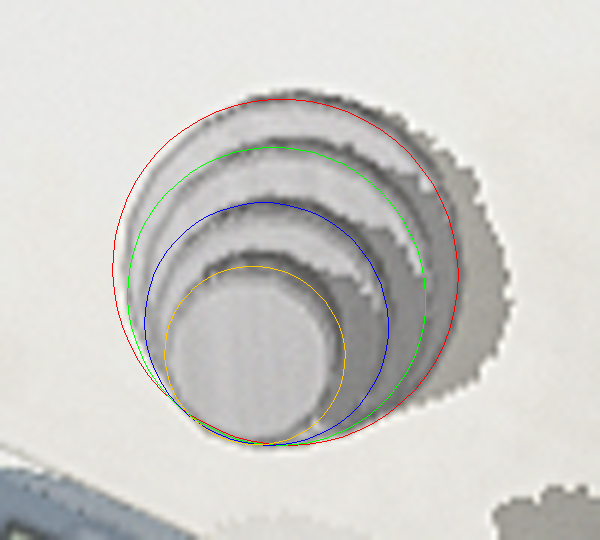

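The wrist view shows the stack at about (292,149), stacked close to concentric, with its axis at (0.590, 0.017). I'm aligning above it with the fingers half open.

{"name": "step_arm", "arguments": {"targets": "14 -10 30 0;28 -20 70 0;28 -20 100 0;28 -20 100 0;28 -20 100 0;28 -20 100 0", "gripper": 0.45}}

```text
t: 3.5
tcp_pos: [0.5907, 0.0147, 0.2041]
tool_rot: [0.991, 0.132, 0.002, 0.001]
force: [0.7, -0.0, -0.5]
finger_gap: 0.548
gripper_force: 0.0
```

Run:
```python
from h import *
s=manip.sense();snap('wrist','w2');print(s['tcp_pos'],s['finger_gap'],s['qd'].max() if hasattr(s['qd'],'max') else s['qd'],totool([.5902,.0173,.154],s))
```

```text
[0.5907368  0.0147293  0.20413811] 0.5481318419680222 0.008761974672975296 [-1.83605870e-02 -2.71004663e+00  5.01336385e+01]
```

View pics/w2.png

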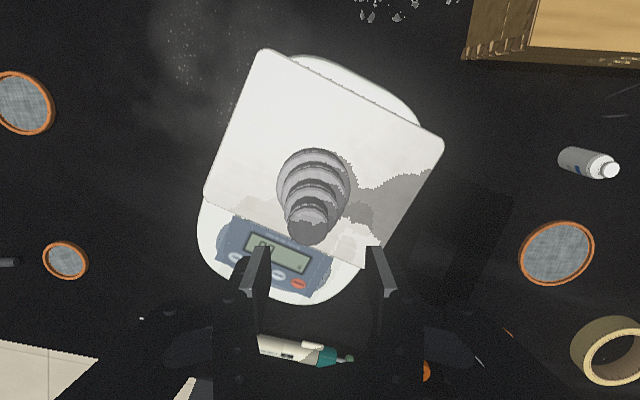

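Run:
```python
from h import *
s=manip.sense();im=cv2.imread('pics/w2.png')
k,T=ext('wrist',s);f=200/np.tan(np.radians(k['fov_y'])/2)
P=np.array([.5902,.0173]);Z=5;o=(250,130)
c=cv2.resize(im[130:250,250:390],None,fx=Z,fy=Z,interpolation=cv2.INTER_CUBIC)
for d,z,col in [(62,.098,(0,0,255)),(50,.122,(0,255,0)),(38,.146,(255,0,0)),(26,.170,(0,200,255))]:
    a=np.linspace(0,2*np.pi,60);W=np.c_[P[0]+d/2e3*np.cos(a),P[1]+d/2e3*np.sin(a),0*a+z]
    C=(W-T[:3,3])@T[:3,:3];u=C[:,:2]/C[:,2:]*f+[k['cx'],k['cy']]
    cv2.polylines(c,[np.int32((u-o+.5)*Z)],True,col,1)
cv2.imwrite('pics/w2c.png',c);print(ray('wrist',(308,227),.17,s))
```

```text
[0.59167375 0.02090255 0.17      ]
```

View pics/w2c.png

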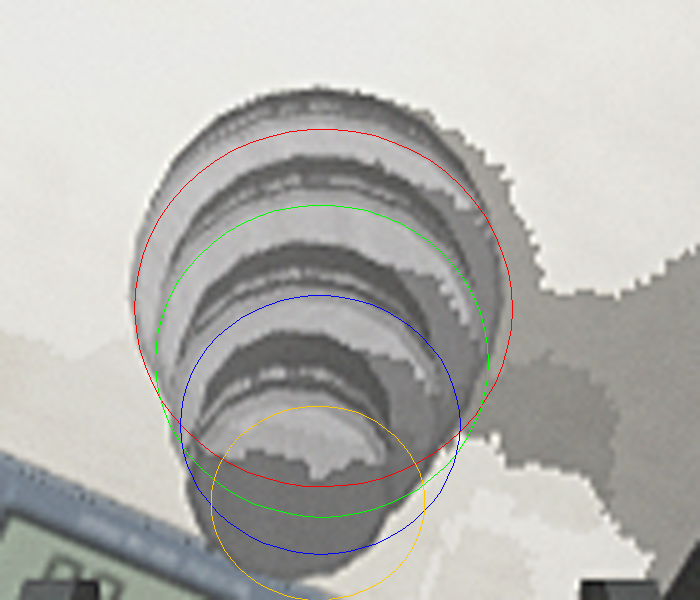

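The close view gives the top weight at (308,227), about 5.5 mm along tool −y and 2.5 mm along +x from the TCP. I'm descending and gripping.

{"name": "step_arm", "arguments": {"targets": "1 -3 20 0;2 -5.5 38 0;2 -5.5 47 0;2 -5.5 50 0;2 -5.5 50 0;2 -5.5 50 0"}}

```text
t: 4.15
tcp_pos: [0.5909, 0.0217, 0.153]
tool_rot: [0.991, 0.133, 0.001, 0.0]
force: [-0.4, -0.0, -0.2]
finger_gap: 0.549
gripper_force: 0.0
```

{"name": "step_arm", "arguments": {"targets": "0 0 0 0;0 0 0 0;0 0 0 0;0 0 0 0;0 0 0 0;0 0 0 0;0 0 0 0;0 0 0 0", "gripper": 0.8, "squeeze": 30}}

```text
t: 4.95
tcp_pos: [0.5907, 0.0219, 0.1529]
tool_rot: [0.991, 0.133, 0.001, 0.0]
force: [0.0, 0.7, 5.3]
finger_gap: 0.289
gripper_force: 29.6
```

{"name": "step_arm", "arguments": {"targets": "0 0 -3 0;0 0 -10 0;0 0 -22 0;0 0 -36 0;-4 -10 -48 0;-14 -35 -50 0;-29 -70 -50 0;-45 -110 -50 0;-61 -150 -50 0;-77 -190 -50 0;-93 -230 -50 0;-108 -265 -50 0"}}

```text
t: 6.15
tcp_pos: [0.4139, 0.2508, 0.2027]
tool_rot: [0.991, 0.133, 0.0, -0.0]
force: [0.5, 0.6, -1.1]
finger_gap: 0.289
gripper_force: 29.6
```

{"name": "step_arm", "arguments": {"targets": "-7 -17 0 0;-12 -28 20 0;-13 -33 50 0;-13 -33 80 0;-13 -33 100 0;-13 -33 110 0;-13 -33 110 0;-13 -33 110 0"}}

```text
t: 6.95
tcp_pos: [0.3952, 0.2778, 0.0927]
tool_rot: [0.991, 0.133, 0.001, -0.0]
force: [-0.2, 0.3, -1.4]
finger_gap: 0.292
gripper_force: 29.6
```

Run:
```python
from h import *
s=manip.sense();snap('wrist','w3');print(s['tcp_pos'],s['finger_gap'],s['force'],totool([.3957,.2775,.011],s))
for m in manip.mark_of('wrist','dish_w4')[:4]: print(m['p'],m['position'],ray('wrist',m['position'],0,s))
```

```text
[0.3952388  0.27783861 0.09272316] 0.2915023676872723 [-0.16352362  0.28422963 -1.42518197] [ 0.25127556  0.46611507 81.72344322]
0.75 [317.3, 198.5] [0.39462621 0.27774729 0.        ]
```

View pics/w3.png

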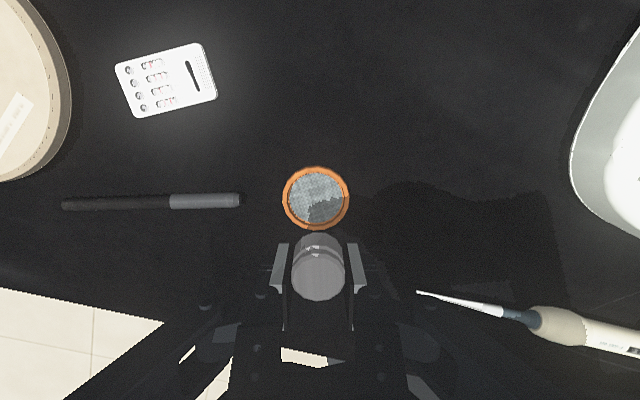

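The dish (317,198) lies directly under the held weight. I'm lowering it.

{"name": "step_arm", "arguments": {"targets": "0 0 25 0;0 0 50 0;0 0 66 0;0 0 74 0;0 0 78 0;0 0 80 0;0 0 81 0;0 0 81.5 0;0 0 82 0;0 0 82 0"}}

```text
t: 8.05
tcp_pos: [0.3949, 0.2776, 0.0102]
tool_rot: [0.991, 0.133, 0.0, -0.0]
force: [-0.2, 0.3, -0.3]
finger_gap: 0.29
gripper_force: 29.6
```

{"name": "step_arm", "arguments": {"targets": "0 0 0.3 0;0 0 0.6 0;0 0 0.6 0"}}

```text
t: 8.35
tcp_pos: [0.395, 0.2776, 0.01]
tool_rot: [0.991, 0.133, 0.0, -0.0]
force: [-0.3, 0.0, 5.9]
finger_gap: 0.289
gripper_force: 30.2
```

{"name": "step_arm", "arguments": {"targets": "0 0 -0.5 0;0 0 -0.5 0;0 0 -0.5 0;0 0 -0.5 0;0 0 -2 0", "gripper": 0.45}}

```text
t: 8.85
tcp_pos: [0.3947, 0.2775, 0.0112]
tool_rot: [0.991, 0.133, -0.0, 0.0]
force: [0.4, 0.7, 0.4]
finger_gap: 0.547
gripper_force: 0.0
```

{"name": "step_arm", "arguments": {"targets": "0 0 -15 0;0 0 -50 0;0 0 -95 0;0 0 -130 0;14 34 -150 0;30 73 -160 0;46 113 -160 0;62 153 -160 0;80 198 -160 0;96 238 -160 0;110 270 -160 0;118 290 -160 0"}}

```text
t: 10.05
tcp_pos: [0.5869, 0.0262, 0.1713]
tool_rot: [0.991, 0.132, 0.001, 0.0]
force: [0.1, 1.2, 0.6]
finger_gap: 0.546
gripper_force: 0.0
```

{"name": "step_arm", "arguments": {"targets": "2 8 0 0;2 8 0 0;2 8 0 0;2 8 0 0", "gripper": 0.3}}

```text
t: 10.45
tcp_pos: [0.5879, 0.0231, 0.1713]
tool_rot: [0.991, 0.134, -0.001, -0.0]
force: [-0.4, -0.0, 0.3]
finger_gap: 0.703
gripper_force: 0.0
```

```bash
cat > ov.py <<'E'
from h import *
import sys
def ov(name,P,rings,o,sz,Z):
    s=manip.sense();im=snap('wrist',name+'f')[:,:,::-1]
    k,T=ext('wrist',s);f=200/np.tan(np.radians(k['fov_y'])/2)
    c=cv2.resize(im[o[1]:o[1]+sz[1],o[0]:o[0]+sz[0]],None,fx=Z,fy=Z,interpolation=cv2.INTER_CUBIC)
    for (d,z),col in zip(rings,[(0,0,255),(0,255,0),(255,0,0)]):
        a=np.linspace(0,2*np.pi,60);W=np.c_[P[0]+d/2e3*np.cos(a),P[1]+d/2e3*np.sin(a),0*a+z]
        C=(W-T[:3,3])@T[:3,:3];u=C[:,:2]/C[:,2:]*f+[k['cx'],k['cy']]
        cv2.polylines(c,[np.int32((u-o+.5)*Z)],True,col,1)
        print(d,'centre in crop',(u.mean(0)-o+.5)*Z,'px/mm',np.ptp(u[:,0])*Z/d)
    cv2.imwrite('pics/'+name+'.png',c);print(s['tcp_pos'],totool([*P,0],s),s['t'],s['qd'],s['finger_gap'])
E
python3 - <<'E'
from ov import *
ov('w4',(.591,.0200),[(62,.098),(50,.122),(38,.146)],(230,90),(160,120),5)
E
```

```text
62 centre in crop [466.82245159 564.1702869 ] px/mm 6.937912907597965
50 centre in crop [469.12670601 631.99203981] px/mm 7.691411374118706
38 centre in crop [471.99454738 716.17553797] px/mm 8.628519774369346
[0.58791156 0.02307633 0.17126606] [  2.36727661   3.92914226 171.26010421] 10.45 [ 0.00184658 -0.00164673 -0.00497958 -0.00252903 -0.00142274  0.00036651] 0.702635376501259
```

View pics/w4.png

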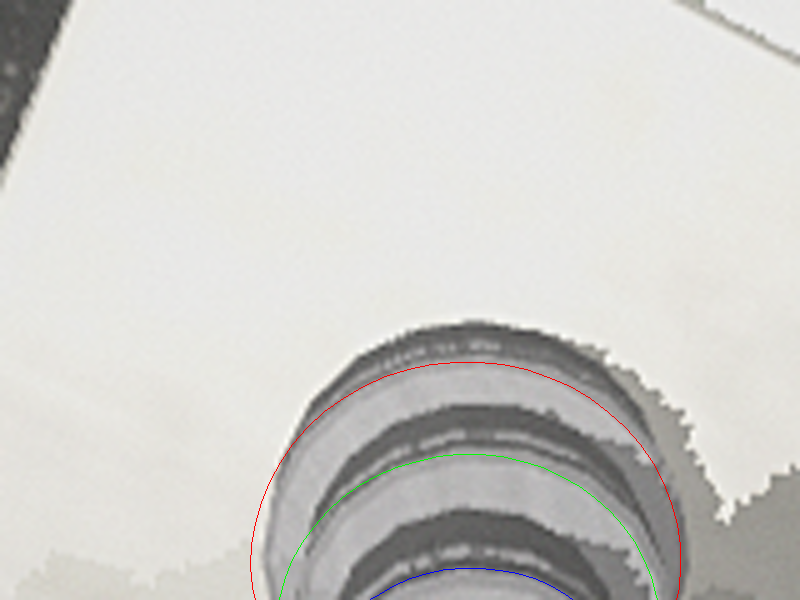

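w3's rim sits within 1 mm of the prediction. The correction is x +3, y +4.4 mm, then down 42 mm to grip.

{"name": "step_arm", "arguments": {"targets": "1.5 2 0 0;3 4.5 12 0;3 4.5 30 0;3 4.5 39 0;3 4.5 42 0;3 4.5 42 0;3 4.5 42 0"}}

```text
t: 11.2
tcp_pos: [0.5936, 0.0181, 0.1296]
tool_rot: [0.991, 0.133, 0.0, 0.0]
force: [-0.2, 0.3, -0.1]
finger_gap: 0.704
gripper_force: 0.0
```

{"name": "step_arm", "arguments": {"targets": "0 0 0 0;0 0 0 0;0 0 0 0;0 0 0 0;0 0 0 0;0 0 0 0;0 0 0 0;0 0 0 0", "gripper": 0.75, "squeeze": 35}}

```text
t: 12.0
tcp_pos: [0.5938, 0.0182, 0.1303]
tool_rot: [0.991, 0.133, 0.001, 0.0]
force: [-0.3, 0.5, 5.9]
finger_gap: 0.426
gripper_force: 35.5
```

{"name": "step_arm", "arguments": {"targets": "0 0 -3 0;0 0 -10 0;0 0 -22 0;0 0 -36 0;2 -10 -48 0;7 -35 -50 0;14 -70 -50 0;22 -110 -50 0;30 -150 -50 0;38 -190 -50 0;46 -230 -50 0;54 -266 -50 0"}}

```text
t: 13.2
tcp_pos: [0.5742, 0.2917, 0.1801]
tool_rot: [0.991, 0.133, 0.0, -0.0]
force: [0.9, 0.7, -1.0]
finger_gap: 0.426
gripper_force: 35.3
```

Run:
```python
from h import *
np.set_printoptions(precision=3,suppress=True)
s=manip.sense();print(s['tcp_pos'],s['finger_gap'],totool([.5733,.3247,.011],s),s['q'][5])
for p in [(150,270),(182,250),(113,252),(148,235)]: print('beaker',p,ray('scene',p,0))
for p in [(180,178),(184,150)]: print('bal2',p,ray('top',p,0.03))
for p in [(140,290),(128,272),(110,340)]: print('bal2 scene',p,ray('scene',p,0.03))
```

```text
[0.574 0.292 0.18 ] 0.42627305172532287 [  7.8   -32.01  169.114] 1.599460645330647
beaker (150, 270) [0.714 0.323 0.   ]
beaker (182, 250) [0.725 0.233 0.   ]
beaker (113, 252) [0.848 0.349 0.   ]
beaker (148, 235) [0.851 0.256 0.   ]
bal2 (180, 178) [0.581 0.376 0.03 ]
bal2 (184, 150) [0.66  0.369 0.03 ]
bal2 scene (140, 290) [0.631 0.381 0.03 ]
bal2 scene (128, 272) [0.705 0.371 0.03 ]
bal2 scene (110, 340) [0.551 0.476 0.03 ]
```

{"name": "step_arm", "arguments": {"targets": "4 -17 5 0;7 -29 30 0;7 -34 60 0;7 -34 85 0;7 -34 95 0;7 -34 95 0;7 -34 95 0"}}

```text
t: 13.9
tcp_pos: [0.5738, 0.3236, 0.0853]
tool_rot: [0.991, 0.133, 0.001, -0.0]
force: [0.0, 0.2, -2.0]
finger_gap: 0.426
gripper_force: 35.4
```

Run:
```python
from h import *
s=manip.sense();snap('wrist','w5');print(s['tcp_pos'],s['finger_gap'],s['force'],totool([.5733,.3247,.0115],s))
for m in manip.mark_of('wrist','dish_w3')[:4]: print(m['p'],m['position'],ray('wrist',m['position'],0,s))
```

```text
[0.57381092 0.32356813 0.08526875] 0.4264650978667279 [ 0.04218155  0.24079182 -2.00900087] [-0.30568977 -1.22353523 73.76842714]
0.71 [311.7, 198.2] [0.57496294 0.32831726 0.        ]
```

View pics/w5.png

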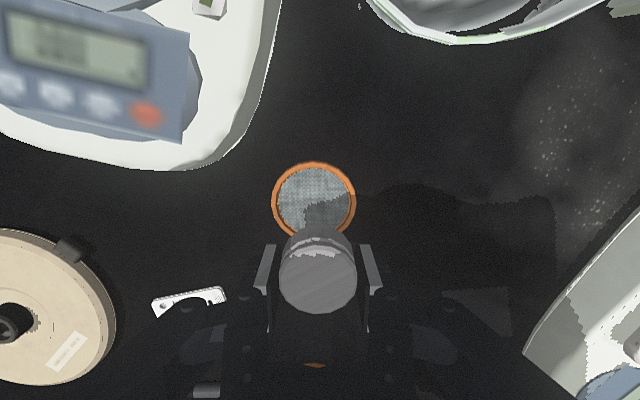

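Dish w3's centre is at (314,200), about 2.5 mm to tool −y, and the neighbouring balance is clear. I'm lowering with that correction.

{"name": "step_arm", "arguments": {"targets": "0 -1 20 0;0 -2.5 43 0;0 -2.5 59 0;0 -2.5 67 0;0 -2.5 71 0;0 -2.5 72.5 0;0 -2.5 73.2 0;0 -2.5 73.6 0;0 -2.5 74 0;0 -2.5 74 0"}}

```text
t: 15.0
tcp_pos: [0.5729, 0.3262, 0.0115]
tool_rot: [0.991, 0.133, 0.001, -0.0]
force: [-0.4, -1.0, 3.5]
finger_gap: 0.426
gripper_force: 35.7
```

{"name": "step_arm", "arguments": {"targets": "0 0 -0.3 0;0 0 -0.3 0;0 0 -0.5 0;0 0 -0.5 0;0 0 -2 0", "gripper": 0.42}}

```text
t: 15.5
tcp_pos: [0.5721, 0.326, 0.0121]
tool_rot: [0.991, 0.133, -0.0, 0.0]
force: [0.1, 0.1, 0.1]
finger_gap: 0.583
gripper_force: 0.0
```

{"name": "step_arm", "arguments": {"targets": "0 0 -15 0;0 0 -50 0;0 0 -95 0;0 0 -130 0;-7 33 -150 0;-15 73 -165 0;-23 113 -165 0;-31 153 -165 0;-41 198 -165 0;-49 238 -165 0;-57 275 -165 0;-62 298 -165 0"}}

```text
t: 16.7
tcp_pos: [0.5914, 0.0193, 0.1787]
tool_rot: [0.991, 0.132, 0.001, 0.001]
force: [0.1, 0.1, -0.5]
finger_gap: 0.582
gripper_force: 0.0
```

{"name": "step_arm", "arguments": {"targets": "-4 3 0 0;-5 4 0 0;-5 4 0 0;-5 4 0 0", "gripper": 0.1}}

```text
t: 17.1
tcp_pos: [0.5871, 0.0184, 0.1776]
tool_rot: [0.991, 0.134, 0.0, -0.0]
force: [0.5, -0.7, 0.2]
finger_gap: 0.9
gripper_force: 0.0
```

Run:
```python
from ov import *
ov('w6',(.5925,.0185),[(62,.098),(50,.122)],(230,110),(160,120),5)
```

```text
62 centre in crop [449.42730738 430.23637503] px/mm 6.789520632461309
50 centre in crop [449.94568838 492.59810137] px/mm 7.509858891206136
[0.58711593 0.01841612 0.17761423] [  5.17553441   1.39112254 177.61500285] 17.1 [ 0.00085721  0.00479111 -0.00399898 -0.00180015 -0.00139573 -0.00073455] 0.9004443413972707
```

View pics/w6.png

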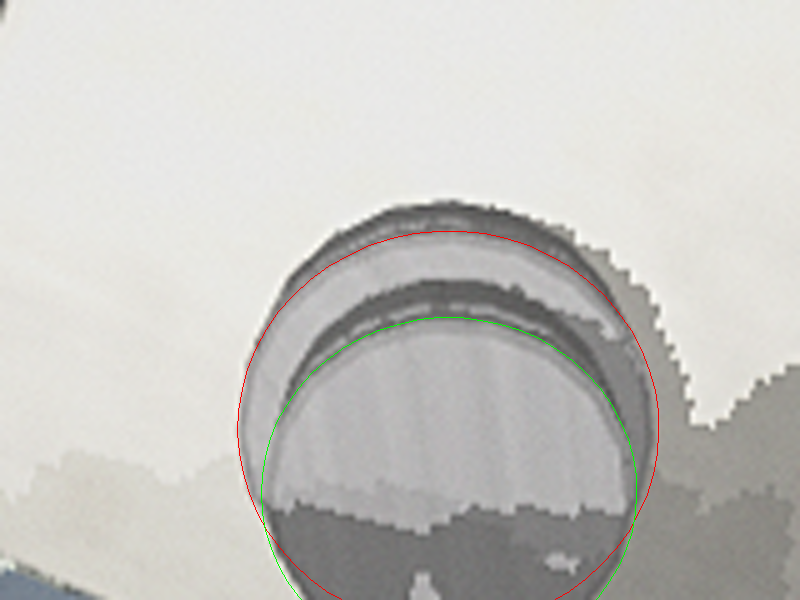

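Predicted and seen rims agree within 0.5 mm. I'm descending for w2.

{"name": "step_arm", "arguments": {"targets": "2 1 12 0;5 1.4 35 0;5 1.4 58 0;5 1.4 70 0;5 1.4 74 0;5 1.4 74 0;5 1.4 74 0"}}

```text
t: 17.85
tcp_pos: [0.5932, 0.017, 0.104]
tool_rot: [0.991, 0.133, 0.001, 0.0]
force: [0.3, -0.3, -0.6]
finger_gap: 0.902
gripper_force: 0.0
```

{"name": "step_arm", "arguments": {"targets": "0 0 0 0;0 0 0 0;0 0 0 0;0 0 0 0;0 0 0 0;0 0 0 0;0 0 0 0;0 0 0 0;0 0 0 0", "gripper": 0.65, "squeeze": 50}}

```text
t: 18.75
tcp_pos: [0.5932, 0.0171, 0.1047]
tool_rot: [0.991, 0.133, 0.001, 0.0]
force: [-0.5, 1.1, 6.7]
finger_gap: 0.562
gripper_force: 51.8
```

{"name": "step_arm", "arguments": {"targets": "0 0 -3 0;0 0 -10 0;0 0 -22 0;0 0 -36 0;-8 7 -48 0;-26 23 -50 0;-54 48 -50 0;-85 76 -50 0;-116 104 -50 0;-147 131 -50 0;-178 159 -50 0;-208 186 -50 0"}}

```text
t: 19.95
tcp_pos: [0.4396, -0.2192, 0.1546]
tool_rot: [0.991, 0.133, 0.0, 0.001]
force: [0.9, -0.6, -3.1]
finger_gap: 0.558
gripper_force: 52.2
```

{"name": "step_arm", "arguments": {"targets": "-24 21 0 0;-41 37 10 0;-52 46 30 0;-52 46 50 0;-52 46 65 0;-52 46 70 0;-52 46 70 0;-52 46 70 0"}}

```text
t: 20.75
tcp_pos: [0.4032, -0.2759, 0.0843]
tool_rot: [0.991, 0.133, 0.0, 0.001]
force: [0.7, -0.2, -3.1]
finger_gap: 0.557
gripper_force: 52.3
```

Run:
```python
from h import *
s=manip.sense();snap('wrist','w7');print(s['tcp_pos'],s['finger_gap'],s['force'],totool([.4037,-.2754,.0097],s))
for m in manip.mark_of('wrist','dish_w2')[:4]: print(m['p'],m['position'],ray('wrist',m['position'],0,s))
```

```text
[ 0.40324354 -0.27586366  0.08425105] 0.5573319741001933 [ 0.6791114  -0.16468182 -3.14605984] [ 0.50824858 -0.44515421 74.55082378]
0.75 [315.5, 197.4] [ 0.40610169 -0.27378053  0.        ]
```

View pics/w7.png

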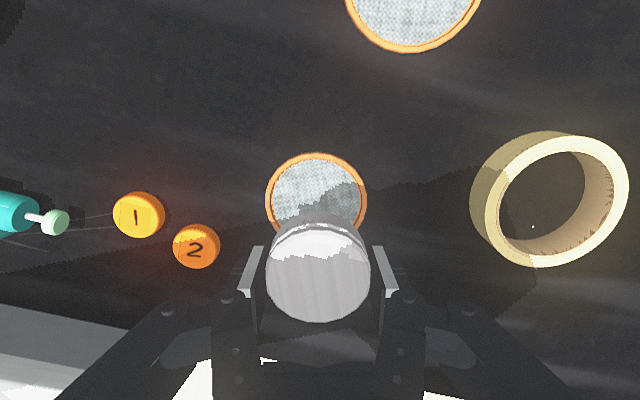

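Dish w2 (316,200) is centred under the held weight. I'm lowering.

{"name": "step_arm", "arguments": {"targets": "1 -1 20 0;1 -1 43 0;1 -1 59 0;1 -1 67 0;1 -1 71 0;1 -1 72.7 0;1 -1 73.4 0;1 -1 73.9 0;1 -1 74.3 0;1 -1 74.3 0"}}

```text
t: 21.85
tcp_pos: [0.4039, -0.2745, 0.0099]
tool_rot: [0.991, 0.133, 0.0, 0.001]
force: [-0.7, 0.4, 4.4]
finger_gap: 0.566
gripper_force: 53.1
```

{"name": "step_arm", "arguments": {"targets": "0 0 -0.3 0;0 0 -0.3 0;0 0 -0.5 0;0 0 -0.5 0;0 0 -2 0", "gripper": 0.25}}

```text
t: 22.35
tcp_pos: [0.4034, -0.274, 0.0109]
tool_rot: [0.991, 0.133, -0.0, -0.0]
force: [-0.0, -0.1, 0.1]
finger_gap: 0.749
gripper_force: 0.0
```

{"name": "step_arm", "arguments": {"targets": "0 0 -15 0;0 0 -50 0;0 0 -95 0;0 0 -130 0;25 -22 -145 0;55 -49 -150 0;88 -78 -150 0;121 -108 -150 0;154 -137 -150 0;187 -167 -150 0;218 -195 -150 0;240 -215 -150 0"}}

```text
t: 23.55
tcp_pos: [0.5793, -0.0009, 0.161]
tool_rot: [0.991, 0.134, 0.0, -0.0]
force: [0.8, -0.4, -0.5]
finger_gap: 0.749
gripper_force: 0.0
```

{"name": "step_arm", "arguments": {"targets": "10 -12 0 0;15 -17 0 0;15 -17 0 0;15 -17 0 0;15 -17 0 0", "gripper": 0}}

```text
t: 24.05
tcp_pos: [0.5877, 0.0156, 0.161]
tool_rot: [0.991, 0.132, -0.0, 0.0]
force: [0.1, 0.3, -0.4]
finger_gap: 1.0
gripper_force: 0.0
```

Run:
```python
from ov import *
ov('w8',(.5932,.0175),[(62,.098)],(230,120),(160,120),5)
```

```text
62 centre in crop [437.41831414 416.05454363] px/mm 7.279423808908028
[0.58772089 0.01564196 0.16103082] [  5.89681728  -0.35131677 161.02640536] 24.05 [ 0.00108542 -0.00106185 -0.00185794  0.00067299 -0.00153037  0.0011325 ] 0.9998833612589739
```

View pics/w8.png

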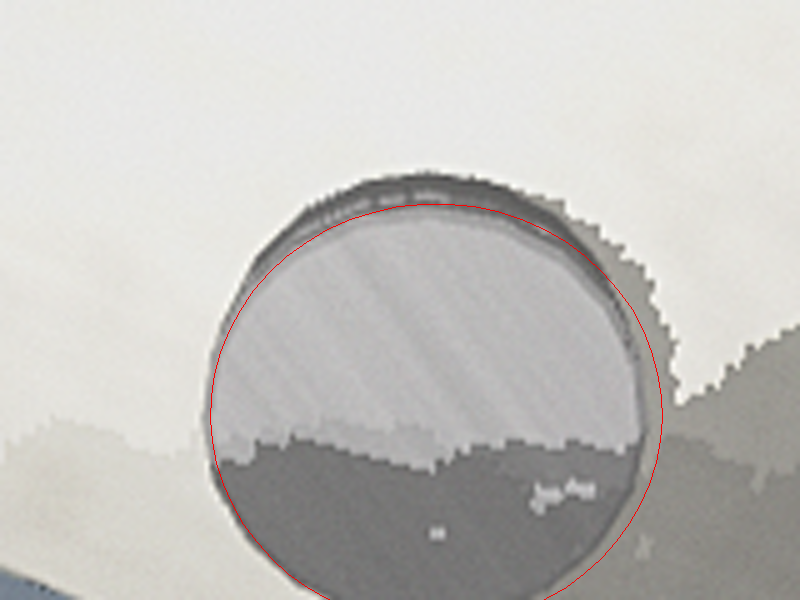

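w1 sits about 1.7 mm to tool −y of the prediction. I'm descending with x +6, y −2, z +83.5.

{"name": "step_arm", "arguments": {"targets": "3 -1 12 0;6 -2 35 0;6 -2 60 0;6 -2 76 0;6 -2 82 0;6 -2 83.5 0;6 -2 83.5 0"}}

```text
t: 24.8
tcp_pos: [0.594, 0.0202, 0.0777]
tool_rot: [0.991, 0.133, 0.0, 0.0]
force: [-0.7, 0.2, -0.0]
finger_gap: 1.0
gripper_force: 0.0
```

{"name": "step_arm", "arguments": {"targets": "0 0 0 0;0 0 0 0;0 0 0 0;0 0 0 0;0 0 0 0;0 0 0 0;0 0 0 0;0 0 0 0;0 0 0 0", "gripper": 0.5, "squeeze": 70}}

```text
t: 25.7
tcp_pos: [0.5945, 0.0201, 0.0793]
tool_rot: [0.991, 0.133, 0.001, 0.001]
force: [-0.4, -0.8, 6.0]
finger_gap: 0.694
gripper_force: 75.5
```

{"name": "step_arm", "arguments": {"targets": "0 0 -3 0;0 0 -10 0;0 0 -22 0;0 0 -36 0;-4 9 -48 0;-12 30 -50 0;-24 62 -50 0;-38 97 -50 0;-52 132 -50 0;-66 167 -50 0;-80 202 -50 0;-93 236 -50 0"}}

```text
t: 26.9
tcp_pos: [0.5655, -0.2342, 0.1286]
tool_rot: [0.991, 0.133, 0.0, 0.0]
force: [0.1, 0.6, -6.1]
finger_gap: 0.696
gripper_force: 76.8
```

{"name": "step_arm", "arguments": {"targets": "-10 26 0 0;-18 45 5 0;-23 58 15 0;-23 58 30 0;-23 58 42 0;-23 58 45 0;-23 58 45 0;-23 58 45 0"}}

```text
t: 27.7
tcp_pos: [0.5597, -0.2928, 0.0825]
tool_rot: [0.991, 0.134, 0.0, -0.0]
force: [0.2, 0.3, -6.2]
finger_gap: 0.699
gripper_force: 76.9
```

Run:
```python
from h import *
s=manip.sense();snap('wrist','w9');print(s['tcp_pos'],s['finger_gap'],s['force'],totool([.5595,-.2939,.0083],s))
for m in manip.mark_of('wrist','dish_w1')[:4]: print(m['p'],m['position'],ray('wrist',m['position'],0,s))
```

```text
[ 0.55971662 -0.29277179  0.0825138 ] 0.6985411241355963 [ 0.16929147  0.28034247 -6.22205733] [-0.51391687  1.03860615 74.21364368]
0.91 [314.4, 200.5] [ 5.60488882e-01 -2.90262678e-01  2.77555756e-17]
```

Both measurements of dish w1 agree within 4 mm and straddle the current position. I'm lowering straight down.

{"name": "step_arm", "arguments": {"targets": "0 0 20 0;0 0 43 0;0 0 59 0;0 0 67 0;0 0 71 0;0 0 72.5 0;0 0 73.2 0;0 0 73.7 0;0 0 74.1 0;0 0 74.1 0"}}

```text
t: 28.8
tcp_pos: [0.5594, -0.2939, 0.0089]
tool_rot: [0.991, 0.133, 0.0, 0.0]
force: [-0.2, 0.0, -6.0]
finger_gap: 0.699
gripper_force: 77.0
```

{"name": "step_arm", "arguments": {"targets": "0 0 0.4 0;0 0 0.8 0;0 0 0.8 0"}}

```text
t: 29.1
tcp_pos: [0.5594, -0.2939, 0.0085]
tool_rot: [0.991, 0.133, 0.0, 0.0]
force: [-1.1, 0.2, 1.7]
finger_gap: 0.697
gripper_force: 77.7
```

{"name": "step_arm", "arguments": {"targets": "0 0 0.3 0;0 0 0.3 0"}}

```text
t: 29.3
tcp_pos: [0.5594, -0.2939, 0.0085]
tool_rot: [0.991, 0.133, 0.0, 0.0]
force: [-2.5, 1.7, 5.6]
finger_gap: 0.694
gripper_force: 78.1
```

{"name": "step_arm", "arguments": {"targets": "0 0 0 0;0 0 0 0;0 0 -0.5 0;0 0 -0.5 0;0 0 -2 0;0 0 -2 0", "gripper": 0}}

```text
t: 29.9
tcp_pos: [0.5594, -0.2939, 0.0095]
tool_rot: [0.991, 0.133, 0.0, 0.0]
force: [1.1, -1.0, 0.0]
finger_gap: 1.001
gripper_force: 0.0
```

{"name": "step_arm", "arguments": {"targets": "0 0 -15 0;0 0 -50 0;0 0 -95 0;-20 0 -130 0;-60 0 -160 0;-100 20 -190 0;-140 50 -200 0;-170 80 -200 0;-190 110 -200 0;-210 140 -200 0;-210 140 -200 0"}}

```text
t: 31.0
tcp_pos: [0.3919, -0.4894, 0.2109]
tool_rot: [0.991, 0.131, 0.0, 0.003]
force: [-0.4, 1.0, 0.7]
finger_gap: 1.003
gripper_force: 0.0
```

Run:
```python
from h import *
s=manip.sense();print(s['tcp_pos'],s['t'])
a=snap('top','t2');b=snap('scene','s2')
crops=[cv2.resize(a[y-22:y+22,x-25:x+25],(200,176),interpolation=cv2.INTER_CUBIC) for x,y in [(428,184),(424,242),(201,183),(216,247)]]
cv2.imwrite('pics/fin.png',np.vstack([np.hstack(crops)[:,:,::-1],cv2.resize(b,(800,424),interpolation=cv2.INTER_AREA)[:,:,::-1]][:2]))
```

```text
[ 0.39189378 -0.48943484  0.21085398] 31.0
```

View pics/fin.png

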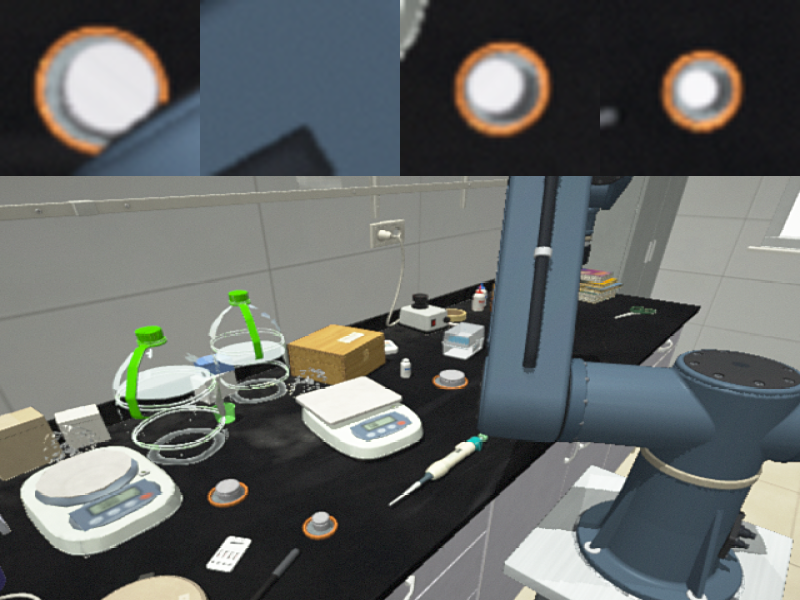

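Three weights lie flat and centred in their dishes. The arm hides w2, so I'm moving aside to check it.

{"name": "step_arm", "arguments": {"targets": "-40 8 -10 0;-85 17 -20 0;-130 26 -20 0;-175 35 -20 0;-215 44 -20 0;-240 49 -20 0;-240 49 -20 0;-240 49 -20 0"}}

```text
t: 31.9
tcp_pos: [0.1759, -0.5934, 0.2295]
tool_rot: [0.991, 0.133, 0.0, -0.001]
force: [0.7, 0.4, 0.2]
finger_gap: 1.003
gripper_force: 0.0
```

Run:
```python
from h import *
a=snap('top','t3')
cv2.imwrite('pics/fin2.png',cv2.resize(a[150:280,370:480][:,:,::-1],None,fx=4,fy=4,interpolation=cv2.INTER_CUBIC))
```

```text
(no output)
```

View pics/fin2.png

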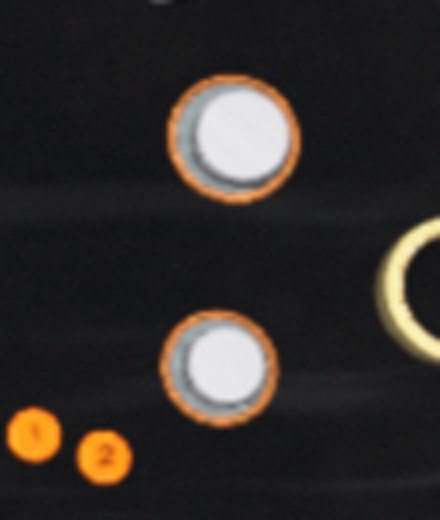

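w1 (upper) and w2 (lower) both lie flat inside their dishes.

```bash
python3 -c "
from h import *
print(manip.sign_off())"
```

```text
the job is handed in; nothing more can be done
None
```

All four weights are off the balance pan and lying flat in their size-matched dishes, each lowered until contact before release; the job was handed in at about 32 s.

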